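Sterile cup off its hook and into the tray with the lifter

ROBOT

A 6-joint arm with a two-finger parallel gripper is mounted at the origin on the work surface. World frame = base frame: x ahead of the robot, y to its left, z up, the work surface at z = 0. Lengths are in mm, angles in rad, forces in N, time in s.
With the tool pointing down it reaches from about 375 to 975 mm from the base axis. Payload 3.8 kg.
Tool frame: the origin (TCP) lies between the finger pads; the fingertips stand 14 mm ahead of it and the grasp point (between the pads) lies 5 mm behind it; z points along the fingers, y is the line along which they close (so a half turn about z gives the same grasp; the last joint's range is limited). The gripper opens to 85 mm and grips with 20 to 120 N. Pads are 22 mm wide; open, the fingers measure 114 mm over their backs; the gripper's body (76 mm by 85 mm) begins 54 mm behind the grasp point. The pads swing forward as they close: fully open they stand 13 mm farther back than shut.
Start: joints at [-1.282, 0.264, 1.604, -0, 1.274, -0.037], TCP at [216.039, -639.488, 208.28] pointing down, gripper open.
Joint ranges: [-2.63, 2.63], [-0.94, 2.18], [0.31, 2.57], [-1.31, 4.45], [0, 2.66], [-2.55, 2.55]. Speed limits (rad/s): [2.57, 2.57, 3.14, 3.14, 3.14, 3.14].

INTERFACE

Orientations are given as [roll, pitch, yaw] about the fixed x, y, z axes, in that order (R = Rz(yaw) Ry(pitch) Rx(roll)).
In Python, from rig import status, optics, r gives the robot as it stands.
- The arm moves only by the tool move_arm, never from a script. Its argument "increments" is a list of rows, each a list of 2 entries, a list of its own where there are three numbers: the shift along the tool's x, y, z in mm, then the turn about the tool's z in degrees. A call has exactly 10 rows; each row shifts and turns the commanded pose from where the row before left it, along the tool's axes as they then stand; what a row does not reach is not made up. A row lasts 1/10 s, in which the tool goes at most 50 mm and 8.59 degrees, less where a joint would pass 70% of its speed; a pose out of reach is approached as far as the arm can. A call is refused whole if a number of a shift passes 50 or a number of a turn 8.59, either way. A call with a gripper value outside its range is refused whole. "hand" is the closure in counts, from 0 (fully open) to 255 (shut), set as the call begins (left out, the last holds). The fingers move at their own pace and stop on an object; "newtons" is the grip in N (left out, the last holds). Time passes only in rows, so rows that do not move let the fingers close, or fill a call up. It gives the time, the measured TCP pose, the force, the opening and the grip force at its end, in the units of the state.
- status.observe(): the state, without advancing time (a new reading comes with each control period).
- optics.read_camera(name): name is "scene" or "top"; returns the picture (420x560x3 uint8, blue, green, red); there is no depth.
- optics.get_calibration(name): a dict with "vertical_fov" (degrees; the focal length in pixels is half the picture's height over the tangent of half this angle, whatever the lens; pixels are square), "cx", "cy" (the principal point, pixels), "R" (3x3) and "t" (3): a world point X has camera coordinates R X + t. Camera axes: x right, y down, z forward; pixel columns grow to the right and rows downward; lengths in mm; the calibration is good to about 2 mm. A picture is of the moment at which its call begins. get_calibration takes no time and is no camera call.
- r.job_done(): hands the job in; it is judged then, once.
The state is a dict: "time_s": time; "q": joint angles; "dq": joint speeds; "joint_torque": joint torques, N m; "eef_pos": TCP position; "tool_rot": TCP orientation; "ft_force": force on the tool from outside, world axes, zero at the start; "ft_torque": the same for the moment, N m; "grip_width": opening from 0.0 (shut) to 1.0 (fully open); "grasp_force": force on a finger pad.
Only numpy, scipy, OpenCV 4.12 (cv2) and the standard library are available. Lean on these libraries where they do the work, as an engineer would, in place of code of your own. Each camera call takes 0.05 s, during which the arm holds its last target. There are 200 camera calls.

TASK

The steel cup hanging on the stand is sterile, so touch it only with the two-pronged lifter: use the lifter to raise the cup by its handle off the hook, and set it down gently, upright, in the shallow tray. Then stand the lifter back on the table on its own prongs, clear of the tray and stand, and leave the pump bottle, the jar and the payment terminal where they are.

Things in the scene. Friction and masses are not known exactly. Their poses are not given: they have to be found in the camera images.
- lifter: Loose steel tool, 150 g, standing upright on two parallel prongs. Origin: underside, below the shank; +x: where the prongs point; z up. Prongs: 6 mm bars at y = ±20 mm, from x = -38 to +63, z 0 to 6; ends turn up to tips at x = 69, z = 16. A crossbar at x = 0 carries a 10 mm vertical shank and on it a white block handle, 30 (x) by 18 (y) by 50 mm, z 90 to 140.
- lifter_grip (a point): Centre of the lifter's handle block, 115 mm above the lifter's origin. Grasp from above, across the 18 mm width (lifter's y).
- lifter_seat (a point): Midway between the prongs, level with their upper side, 45 mm ahead (+x) of the lifter's origin and 6 mm up: where the cup's handle bar should sit. The bar can slide along the prongs between shank and turned-up tips.
- cup: Loose open steel cup, 160 g, 60 mm tall, 80 mm across the rim, 68 at the foot, with a rigid arched handle over the mouth: uprights at y = ±41 mm and a straight level 6 mm bar between them along y, its centre 112 mm above the foot. Origin: centre of the foot's underside; z up. It starts hanging by the bar's middle on the stand's hook, foot 60 mm above the table, axes parallel to the stand's.
- cup_bail (a point): Middle of the cup's handle bar, on the bar's centre line, 112 mm above the foot.
- stand: Fixed stand; origin on the table below where the cup hangs. Base plate 130 by 100 by 12 mm, centred at x = 30; 14 mm post at x = 68, 177 tall. From it one 8 mm hook arm runs level to -x at y = 0 (upper side z = 169), turning up at x = -15 to a tip at x = -25, top z = 182. The open end (-x) points roughly to the robot; the lifter's prongs fit under the bar from there, one either side of the hook.
- stand_hook (a point): Upper side of the hook arm where the bar rests, 169 mm above the stand's origin. The bar must rise 15 mm or more to clear the hook's tip, then leave towards the stand's -x.
- tray: Fixed shallow aluminium tray, 150 by 150 mm outside, 18 mm tall, walls and floor 4 mm (floor's upper side 4 mm above the origin). Origin: centre of its underside, on the table. Stand and tray lie left and right of the lifter, in either order.
- sanitizer: Loose clear pump bottle, 60 mm across, 145 mm tall; origin under its centre. A bystander.
- jar: Loose squat white jar with a grey screw lid, 76 mm across, 85 mm tall; origin under its centre. A bystander.
- terminal: Loose black payment terminal, 130 by 80 by 30 mm, lying flat; origin under its centre. A bystander.
Not all that is in view belongs to the job. What is shaped like the cup but orange or purple is not meant.

How it is judged (in metres and radians):
On the way, in this order (a step that is already met when the one before it is completed fails the run):
1. the cup hangs on the lifter alone, clear of the stand (contact force between cup and lifter above 0.5 N and contact force between cup and stand below 0.05 N and distance between cup_bail and stand_hook above 0.025 m and height (world z) of cup above 0.03 m), for 0.2 s.
2. the cup stands upright in the tray (z of cup in the frame of tray below 0.008 m and horizontal distance between cup and tray below 0.06 m and angle between cup's own z axis and vertical below 0.1 rad), for 0.2 s.
At the end, for the whole second after the job is handed in: The cup stands at rest on the tray's floor, upright within 0.1 rad, its foot wholly inside the walls; the lifter stands at rest on the table on its prongs, upright within 0.1 rad, touching neither cup, tray nor stand (z of cup in the frame of tray below 0.008 m and x of cup in the frame of tray between -0.042 and 0.042 m and y of cup in the frame of tray between -0.042 and 0.042 m and angle between each of cup, lifter's own z axis and vertical below 0.1 rad and linear speed of each of cup, lifter below 0.02 m/s and height (world z) of lifter below 0.006 m and contact force between lifter and cup below 0.05 N and contact force between lifter and tray below 0.05 N and contact force between lifter and stand below 0.05 N).
It fails at once if the robot itself touches the sterile cup (contact force between cup and the fingers above 0.3 N or contact force between cup and the arm above 0.3 N).
It fails at once if the cup is tipped by more than 0.8 rad (angle between cup's own z axis and vertical above 0.8 rad).
It fails at once if the cup is dropped into the tray (over 0.45 m/s just above its floor) (z of cup in the frame of tray below 0.03 m and horizontal distance between cup and tray below 0.12 m and linear speed of cup above 0.45 m/s).
It fails at once if the cup falls to the table (height (world z) of cup below 0.015 m and horizontal distance between cup and tray above 0.14 m).
It fails at once if the pump bottle, jar or terminal is moved by more than 30 mm or tipped (distance of any of sanitizer, jar, terminal from where it was at the start of the episode above 0.03 m or angle between any of sanitizer, jar's own z axis and vertical above 0.4 rad).
It also fails if it takes over 64 s, if anything falls off the work surface, if the arm or the gripper's body presses on something with over 40 N, if the wrist force passes 120 N, or if a joint passes its speed limit or range.

## Working session

There is one attempt and no reset: what is moved stays moved. The work goes in short steps, Python scripts to look and compute and a tool call to move; the robot and the scene stay as the last step left them, time stands still between calls to the robot, and variables do not carry over. Pictures are saved under pics/ and viewed, at most 10 in all, crops included, and the job is handed in when it is done.

Besides the shell and the picture viewer there is one more tool, called after ">>>" as name(argument=value, ...), one argument or row to a line, values as JSON. move_arm: Moves the arm, as the interface text tells. Its arguments: {"type":"object","properties":{"increments":{"type":"array"},"hand":{"type":"number"},"newtons":{"type":"number"}},"required":["increments"]}

```bash
mkdir -p pics; python3 - <<'E'
from rig import status, optics, r
import cv2, numpy as np
for n in("scene","top"):
    im=optics.read_camera(n); cv2.imwrite(f"pics/{n}0.png",im)
    c=optics.get_calibration(n); print(n,c)
s=status.observe(); print(s["eef_pos"],s["tool_rot"],s["time_s"])
E
```

```text
scene {'vertical_fov': 53.62334528613045, 'cx': 280.66796462133794, 'cy': 204.41786655761476, 'R': array([[-0.46008705,  0.88777223, -0.01343033],
       [ 0.70508787,  0.35613444, -0.61320417],
       [-0.53960263, -0.29159686, -0.78981027]]), 't': array([ 303.73270236, -304.53391959, 1544.96641872])}
top {'vertical_fov': 42.2654225007681, 'cx': 276.316465243683, 'cy': 196.6782202559412, 'R': array([[-0.00869931, -0.99993734, -0.00704589],
       [-0.99029417,  0.00959243, -0.13865585],
       [ 0.13871475,  0.00577129, -0.99031556]]), 't': array([ -11.14959343,  554.41200799, 1613.72540747])}
[ 215.83600686 -638.79852289  207.07511588] [-3.13952226e+00 -7.65631774e-05  3.25780284e-01] 0.1
```

View pics/scene0.png

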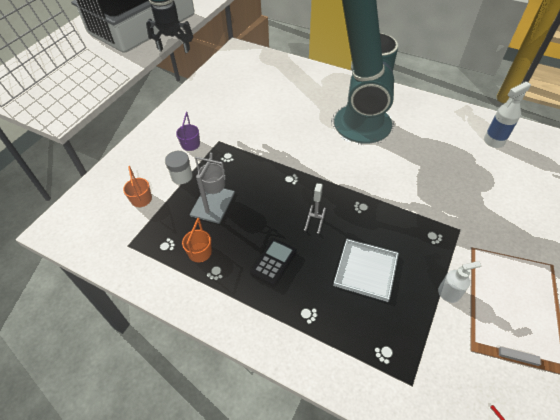

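View pics/top0.png

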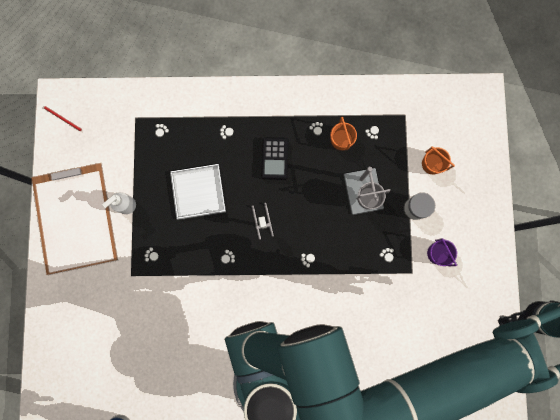

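Both views show the steel cup hanging on the stand, at scene (210,178) and top (371,193). The lookalikes are orange at scene (197,243) and (137,190), and purple at (188,135). The steel one is the target. The lifter is at scene (316,208) / top (262,221), and the tray is at scene (366,270) / top (198,191). Next I'll take close crops.

```bash
python3 - <<'E'
import cv2, numpy as np
t=cv2.imread("pics/top0.png"); s=cv2.imread("pics/scene0.png")
def g(im,x,y,w,h,k): return cv2.resize(im[y:y+h,x:x+w],None,fx=k,fy=k,interpolation=cv2.INTER_CUBIC)
a=g(t,340,160,60,60,6.5);b=g(t,235,195,60,60,6.5)
cv2.imwrite("pics/c1.png",np.hstack([a,b]))
a=g(s,185,145,60,85,7);b=g(s,295,175,50,85,7)
cv2.imwrite("pics/c2.png",np.hstack([a,b]))
E
```

```text
(no output)
```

View pics/c1.png

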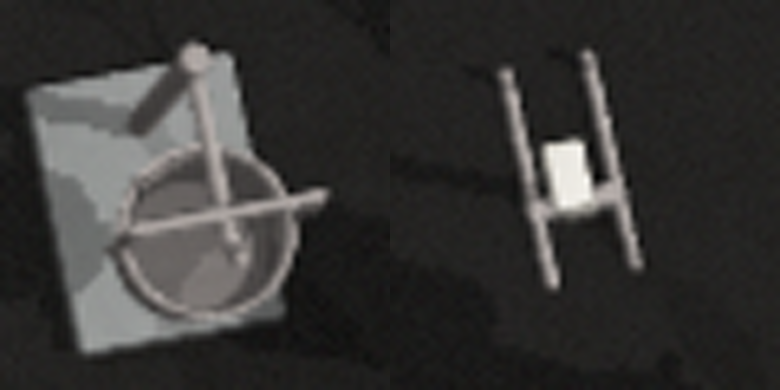

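View pics/c2.png

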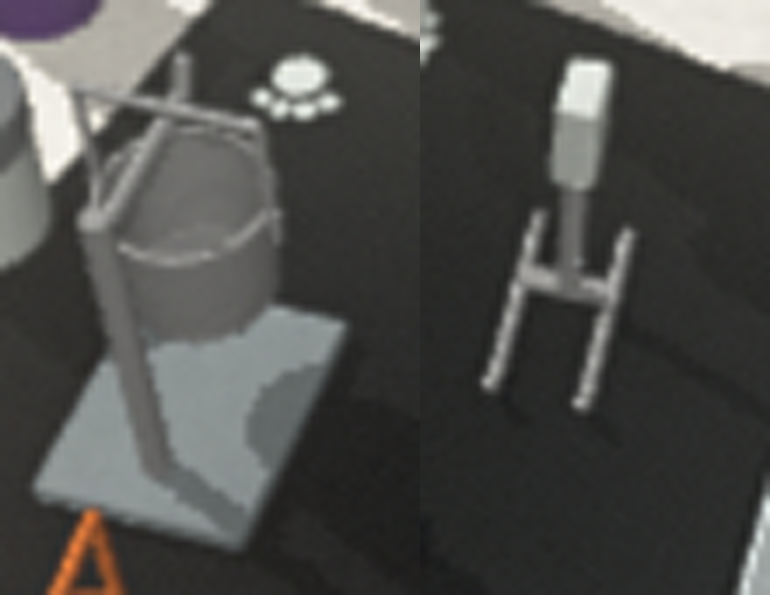

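```bash
cat > h.py <<'E'
from rig import optics
import numpy as np
from scipy.optimize import least_squares
def proj(n,X):
    c=optics.get_calibration(n); f=210/np.tan(np.radians(c["vertical_fov"]/2))
    p=X@np.array(c["R"]).T+c["t"]; return np.c_[c["cx"]+f*p[:,0]/p[:,2],c["cy"]+f*p[:,1]/p[:,2]]
def cr(pts,x0,y0,k,du=0): return [((u-du+.5)/k-.5+x0,(v+.5)/k-.5+y0) for u,v in pts]
def fit(obs,g):
    def f(p):
        c,s=np.cos(p[3]),np.sin(p[3]);R=np.array([[c,-s,0],[s,c,0],[0,0,1]])
        return np.concatenate([(proj(n,np.array(M,float)@R.T+p[:3])-np.array(P)).ravel() for n,M,P in obs])
    s=least_squares(f,g,x_scale=[10,10,10,.1],loss="soft_l1"); print(np.round(s.x,3)); print(np.round(f(s.x).reshape(-1,2),1).tolist()); return s.x
E
python3 - <<'E'
from h import *
M=[(68,0,177),(-25,0,182),(0,42,172),(0,-42,172),(0,0,172),(95,50,12),(95,-50,12),(-35,-50,12),(-35,50,12)]
P=cr([(195,57),(238,256),(122,241),(318,197),(222,216),(28,92),(230,55),(283,320),(82,352)],340,160,6.5)
M2=[(68,0,177),(-25,0,182),(0,42,172),(0,-42,172),(95,-50,12),(95,50,12),(-35,50,12)]
P2=cr([(97,220),(183,58),(258,126),(78,94),(38,485),(240,538),(347,325)],185,145,7)
fit([("top",M,P),("scene",M2,P2)],[600,-200,0,.1])
M=[(69,20,16),(69,-20,16),(-38,20,3),(-38,-20,3)]
fit([("top",M,cr([(507,72),(588,55),(553,287),(637,268)],235,195,6.5,390)),
("scene",[(69,-20,16),(69,20,16),(-38,-20,3),(-38,20,3),(0,0,140)],cr([(491,385),(581,405),(540,213),(628,235),(586,87)],295,175,7,420))],[550,50,0,.1])
M=[(75,75,18),(75,-75,18),(-75,-75,18),(-75,75,18)]
fit([("top",M,[(170,170),(220,165),(226,213),(177,219)]),("scene",[M[2],M[3],M[0],M[1]],[(344,240),(398,252),(392,300),(334,288)])],[600,200,0,.1])
E
```

```text
[ 5.45049e+02 -2.91177e+02 -3.46500e+00  1.69000e-01]
[[0.1, 0.4], [0.5, 1.9], [1.2, -1.5], [0.4, 0.0], [0.5, -0.2], [-0.4, -0.5], [0.1, -0.5], [0.4, -0.5], [-0.5, 0.3], [0.3, 0.1], [1.1, -0.8], [0.9, 1.0], [-0.1, -0.6], [-0.7, 0.6], [0.4, 0.8], [0.8, -0.2]]
[ 4.69224e+02  2.34000e+01 -3.53400e+00  2.14000e-01]
[[-0.1, -0.5], [0.1, -0.8], [0.5, 0.5], [0.3, 0.6], [-0.2, 0.3], [0.1, 0.2], [0.4, 0.0], [0.3, -0.6], [0.1, 0.1]]
[ 5.77246e+02  2.27761e+02 -1.02120e+01  1.66000e-01]
[[0.3, 2.3], [-2.3, -1.0], [-0.5, -2.1], [0.5, 0.4], [2.1, 0.1], [-0.4, 1.3], [-2.6, -0.2], [0.2, -3.7]]
```

>>> move_arm(
  increments=[
    [[0,0,-30],6.4],
    [[0,0,-30],0],
    [[21.5,-33,0],0],
    [[21.5,-33,0],0],
    [[21.5,-33,0],0],
    [[21.5,-33,0],0],
    [[21.5,-33,0],0],
    [[21.5,-33,0],0],
    [[21.5,-33,0],0],
    [[21.5,-33,0],0],
  ],
  hand=0,
)

```text
time_s: 1.1
eef_pos: [328.1, -343.2, 267.8]
tool_rot: [-3.141, 0.0, 0.214]
ft_force: [0.1, 0.8, -0.2]
grip_width: 0.998
grasp_force: 0.0
```

>>> move_arm(
  increments=[
    [[21.5,-33,0],0],
    [[21.5,-33,0],0],
    [[21.5,-33,0],0],
    [[21.5,-33,0],0],
    [[21.5,-33,0],0],
    [[21.5,-33,0],0],
    [[21.5,-33,0],0],
    [[21.5,-33,0],0],
    [[21.5,-33,0],0],
    [[21.5,-33,0],0],
  ],
)

```text
time_s: 2.1
eef_pos: [468.0, 24.8, 268.0]
tool_rot: [3.142, 0.0, 0.214]
ft_force: [0.6, 0.2, 0.6]
grip_width: 1.003
grasp_force: 0.0
```

>>> move_arm(
  increments=[
    [[0,0,0],0],
    [[0,0,0],0],
    [[0,0,0],0],
    [[0,0,0],0],
    [[0,0,0],0],
    [[0,0,0],0],
    [[0,0,0],0],
    [[0,0,0],0],
    [[0,0,0],0],
    [[0,0,0],0],
  ],
)

```text
time_s: 3.1
eef_pos: [468.0, 23.2, 268.3]
tool_rot: [3.142, -0.0, 0.214]
ft_force: [0.4, -0.0, 0.7]
grip_width: 1.001
grasp_force: 0.0
```

>>> move_arm(
  increments=[
    [[1,0,30],0],
    [[0,0,30],0],
    [[0,0,30],0],
    [[0,0,25],0],
    [[0,0,20],0],
    [[0,0,15],0],
    [[0,0,8],0],
    [[0,0,0],0],
    [[0,0,0],0],
    [[0,0,0],0],
  ],
)

```text
time_s: 4.1
eef_pos: [470.0, 23.4, 111.5]
tool_rot: [3.141, -0.002, 0.214]
ft_force: [-0.1, 0.1, 0.2]
grip_width: 1.001
grasp_force: 0.0
```

```bash
python3 - <<'E'
from rig import optics,status
import cv2, numpy as np
t=optics.read_camera("top"); s=optics.read_camera("scene")
g=lambda im,x,y,w,h,k: cv2.resize(im[y:y+h,x:x+w],None,fx=k,fy=k,interpolation=cv2.INTER_CUBIC)
cv2.imwrite("pics/d.png",np.hstack([g(t,225,170,75,110,5),g(s,280,130,75,110,5)]))
print(status.observe()["eef_pos"])
E
```

```text
[469.85860283  23.39292521 111.37120268]
```

View pics/d.png

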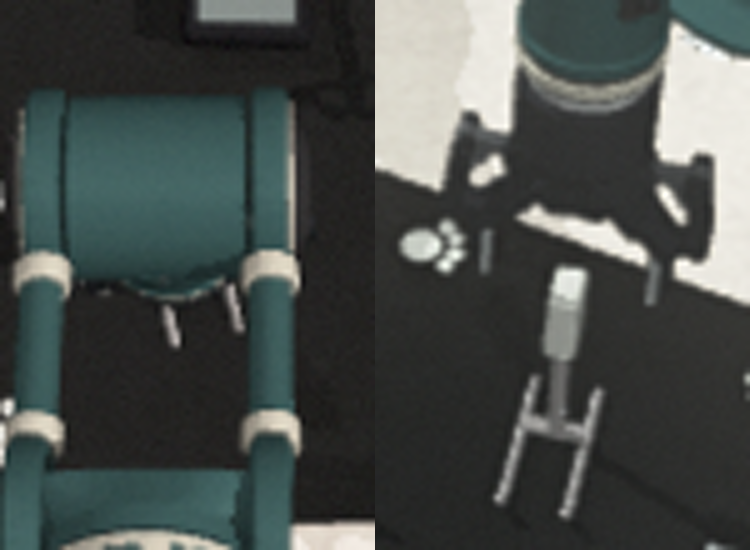

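```bash
python3 - <<'E'
from h import *
u=np.array([.977,.212,0]);v=np.array([-.212,.977,0]);e=np.array([469.9,23.4,111.4])
for z in (-14,0,5,13):
  for s in(-48,0,48): 
    p=proj("scene",np.array([e+v*s+[0,0,z]]))[0]; print(z,s,np.round((p-[280,130]+.5)*5-.5+[375,0],0))
E
```

```text
-14 -48 [484. 316.]
-14 0 [564. 332.]
-14 48 [646. 348.]
0 -48 [485. 300.]
0 0 [566. 316.]
0 48 [648. 333.]
5 -48 [485. 295.]
5 0 [566. 311.]
5 48 [649. 327.]
13 -48 [485. 286.]
13 0 [567. 302.]
13 48 [650. 318.]
```

>>> move_arm(
  increments=[
    [[0,0,0],0],
    [[0,0,0],0],
    [[0,0,0],0],
    [[0,0,0],0],
    [[0,0,0],0],
    [[0,0,0],0],
    [[0,0,0],0],
    [[0,0,0],0],
    [[0,0,0],0],
    [[0,0,0],0],
  ],
  hand=255,
  newtons=90,
)

```text
time_s: 5.2
eef_pos: [469.3, 23.3, 110.6]
tool_rot: [3.141, -0.001, 0.214]
ft_force: [-2.3, -1.4, 4.3]
grip_width: 0.172
grasp_force: 88.7
```

```bash
python3 - <<'E'
from rig import optics,status
import cv2, numpy as np
s=optics.read_camera("scene")
g=lambda im,x,y,w,h,k: cv2.resize(im[y:y+h,x:x+w],None,fx=k,fy=k,interpolation=cv2.INTER_CUBIC)
cv2.imwrite("pics/e.png",g(s,280,130,75,110,5))
print(status.observe())
E
```

```text
{'time_s': 5.25, 'q': array([-3.30518347e-03, -4.30147968e-02,  2.13265001e+00, -1.38406847e-04,
        1.05128789e+00,  1.35348980e+00]), 'dq': array([ 1.82518848e-03,  3.94064036e-04,  4.02019358e-04,  7.75060069e-05,
        1.07414330e-03, -4.18210153e-04]), 'joint_torque': array([ 4.74411808e-01, -2.86529553e+01, -3.12837374e+01,  3.20725283e-01,
       -2.29388927e-01,  8.37284111e-03]), 'eef_pos': array([469.30233696,  23.3044617 , 110.64791468]), 'tool_rot': array([ 3.14133093e+00, -6.27891263e-04,  2.14070100e-01]), 'ft_force': array([-0.93358669, -1.4794943 ,  4.96322658]), 'ft_torque': array([-0.14145919,  0.06645331,  0.02885699]), 'grasp_force': 88.69918942451477, 'grip_width': 0.1701252299370267}
```

View pics/e.png

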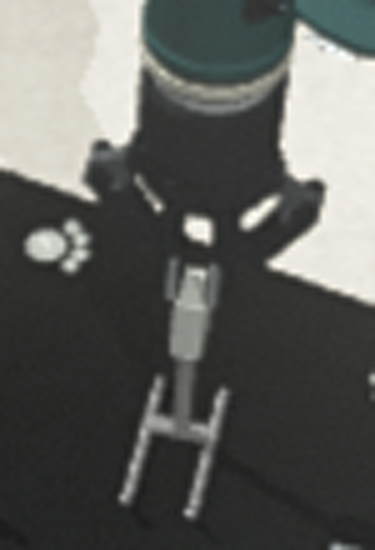

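>>> move_arm(
  increments=[
    [[0,0,-5],0],
    [[0,0,-10],0],
    [[0,0,-15],0],
    [[0,0,-20],0],
    [[0,0,-25],0],
    [[0,0,-25],0],
    [[0,0,-20],0],
    [[0,0,-15],1.3],
    [[0,0,-5],1.3],
    [[0,0,0],0],
  ],
)

```text
time_s: 6.25
eef_pos: [469.2, 23.4, 250.8]
tool_rot: [3.142, -0.001, 0.168]
ft_force: [0.3, -0.3, -1.9]
grip_width: 0.171
grasp_force: 88.2
```

```bash
python3 - <<'E'
from rig import optics,status
import cv2, numpy as np
s=optics.read_camera("scene");t=optics.read_camera("top")
g=lambda im,x,y,w,h,k: cv2.resize(im[y:y+h,x:x+w],None,fx=k,fy=k,interpolation=cv2.INTER_CUBIC)
a=np.hstack([g(s,280,70,75,110,5),g(t,225,170,75,110,5)])
cv2.imwrite("pics/f.png",(255*(a/255.)**.5).astype(np.uint8))
x=status.observe();print(x["eef_pos"],x["tool_rot"],x["grip_width"],x["ft_force"],x["ft_torque"])
E
```

```text
[468.24762789  23.42705876 249.09371485] [-3.14119555e+00  1.95030302e-03  1.68743318e-01] 0.1705831404464633 [-0.15357438 -0.18268543 -1.42751251] [ 0.02274777  0.0042804  -0.02268031]
```

View pics/f.png

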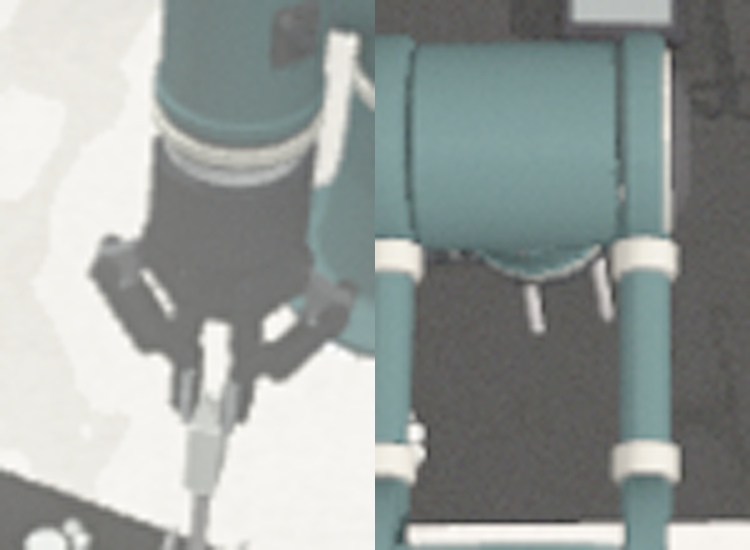

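```bash
python3 - <<'E'
from h import *
y=.169;u=np.array([np.cos(y),np.sin(y),0]);v=np.array([-np.sin(y),np.cos(y),0]);e=np.array([468.2,23.4,249.1])
for nm,a,b,z in [("tip R front",11,15,-14),("tip L front",11,-15,-14),("tip R back",-11,15,-14),("block bot front R",15,9,-20),("block bot front L",15,-9,-20),("block top front R",15,9,30),("block top front L",15,-9,30),("prong tip",69,20,-94),("blk top rear L",-15,-9,30),("TCP",0,0,0)]:
    p=proj("scene",np.array([e+u*a+v*b+[0,0,z]]))[0]; print(nm,np.round((p-[280,70]+.5)*5-.5,0))
E
```

```text
tip R front [228. 487.]
tip L front [173. 474.]
tip R back [238. 457.]
block bot front R [214. 497.]
block bot front L [181. 490.]
block top front R [221. 430.]
block top front L [186. 423.]
prong tip [200. 666.]
blk top rear L [201. 383.]
TCP [207. 447.]
```

```bash
cat >> h.py <<'E'
def tp(n,e,y,a,b,z,crop=(0,0,1,0)):
    u=np.array([np.cos(y),np.sin(y),0]);v=np.array([-np.sin(y),np.cos(y),0])
    p=proj(n,np.array([np.array(e)+u*a+v*b+[0,0,z]]))[0]; return np.round((p-crop[:2]+.5)*crop[2]-.5+[crop[3],0],1)
E
python3 - <<'E'
from h import *
for b in(20,-20): print(tp("top",[468.2,23.4,249.1],.169,-38,b,-108,(225,170,5,375)))
# moves
y=.169
print("stand bar xy 545,-291: origin pre(-150) & under(-45)")
for d in(-150,-45):
    p=np.array([545,-291])+d*np.array([np.cos(y),np.sin(y)]); D=p-[468.2,23.4]; print(p, D@[np.cos(y),np.sin(y)], D@[np.sin(y),-np.cos(y)])
E
```

```text
[540.4 333.7]
[610.2 321.2]
stand bar xy 545,-291: origin pre(-150) & under(-45)
[ 397.13698153 -316.22950198] -127.1751706976836 322.83839171839537
[ 500.64109446 -298.56885059] -22.175170697683587 322.83839171839537
```

>>> move_arm(
  increments=[
    [[-12,16,0],0],
    [[-16,30,0],0],
    [[-16,38,0],0],
    [[-16,40,0],0],
    [[-16,40,0],0],
    [[-16,40,0],0],
    [[-14,40,0],0],
    [[-12,38,0],0],
    [[-9,26,0],0],
    [[0,15,0],0],
  ],
)

```text
time_s: 7.35
eef_pos: [396.4, -317.9, 248.5]
tool_rot: [-3.14, 0.002, 0.166]
ft_force: [0.9, -0.5, -0.3]
grip_width: 0.175
grasp_force: 88.3
```

>>> move_arm(
  increments=[
    [[0,0,0],0],
    [[0,0,0],0],
    [[0,0,0],0],
    [[0,0,0],0],
    [[0,0,0],0],
    [[10,0,0],0],
    [[10,0,0],0],
    [[10,0,0],0],
    [[0,0,0],0],
    [[0,0,0],0],
  ],
)

```text
time_s: 8.35
eef_pos: [427.9, -311.1, 250.1]
tool_rot: [-3.141, 0.001, 0.17]
ft_force: [-0.4, 0.1, -1.5]
grip_width: 0.17
grasp_force: 88.3
```

```bash
python3 - <<'E'
from h import *
from rig import status
import cv2
s=optics.read_camera("scene");t=optics.read_camera("top")
g=lambda im,x,y,w,h,k: cv2.resize(im[y:y+h,x:x+w],None,fx=k,fy=k,interpolation=cv2.INTER_CUBIC)
a=np.hstack([g(s,175,105,78,118,5),g(t,330,160,80,118,5)])
cv2.imwrite("pics/g.png",(255*(a/255.)**.7).astype(np.uint8))
x=status.observe();e=x["eef_pos"];y=x["tool_rot"][2];print(e,x["tool_rot"])
for b in(20,-20): print("scene tip",tp("scene",e,y,69,b,-94.5,(175,105,5,0)),"top tip",tp("top",e,y,69,b,-94.5,(330,160,5,390)))
E
```

```text
[ 427.48585732 -311.26782642  250.1116246 ] [-3.14130458e+00  4.70128566e-04  1.68830034e-01]
scene tip [239.5 242.9] top tip [592.4 261.5]
scene tip [177.8 229. ] top tip [662.2 249. ]
```

View pics/g.png

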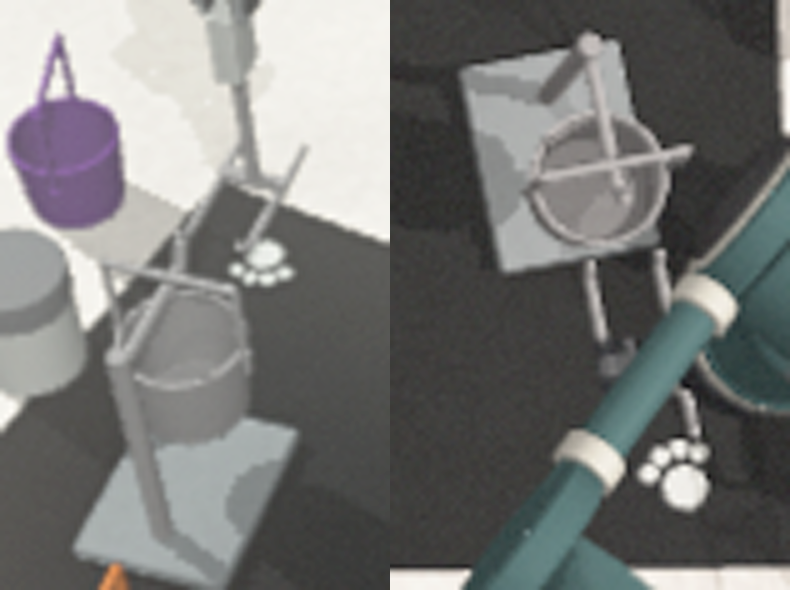

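```bash
python3 - <<'E'
from h import *
e=np.array([427.5,-311.3,250.1]);y=.169
def inv(n,px,z):
    f=lambda q: proj(n,np.array([[q[0],q[1],z]]))[0]-px
    return least_squares(f,[500,-290]).x
def lf(n,u,v,crop,z):
    px=np.array([(u-crop[3]+.5)/crop[2]-.5+crop[0],(v+.5)/crop[2]-.5+crop[1]]); X=inv(n,px,z); D=X-e[:2]
    return np.round([D@[np.cos(y),np.sin(y)],D@[-np.sin(y),np.cos(y)]],1)
T=(330,160,5,390);S=(175,105,5,0)
for nm,u,v,c,n,z in [("hooktip",625,197,T,"top",182),("cross",612,163,T,"top",175),("post",590,45,T,"top",177),("barL",530,181,T,"top",172),("barR",690,151,T,"top",172),("prongL",591,263,T,"top",156),("prongR",659,251,T,"top",156),
 ("hooktip",181,236,S,"scene",182),("post",120,358,S,"scene",177),("barR",235,291,S,"scene",172),("barL",106,267,S,"scene",172),("prong+",243,243,S,"scene",156)]:
    print(n,nm,lf(n,u,v,c,z))
E
```

```text
top hooktip [98.9 -0.1]
top cross [119.6   1.8]
top post [187.1   0.8]
top barL [118.2  48.2]
top barR [118.9 -43. ]
top prongL [68.3 21. ]
top prongR [ 68.2 -17.9]
scene hooktip [97.1 -1.4]
scene post [190.4   1.7]
scene barR [120.1  40.7]
scene barL [124.3 -38.4]
scene prong+ [68.8 22.2]
```

>>> move_arm(
  increments=[
    [[5,0,0],0],
    [[10,0,0],0],
    [[12,0,0],0],
    [[12,0,0],0],
    [[12,0,0],0],
    [[12,0,0],0],
    [[8,0,0],0],
    [[4,0,0],0],
    [[0,0,0],0],
    [[0,0,0],0],
  ],
)

```text
time_s: 9.45
eef_pos: [501.3, -298.7, 250.2]
tool_rot: [-3.141, 0.001, 0.169]
ft_force: [-0.1, -0.1, -1.3]
grip_width: 0.171
grasp_force: 88.3
```

>>> move_arm(
  increments=[
    [[0,0,-5],0],
    [[0,0,-6],0],
    [[0,0,-4],0],
    [[0,0,-3],0],
    [[0,0,-3],0],
    [[0,0,-2],0],
    [[0,0,-2],0],
    [[0,0,-2],0],
    [[0,0,-2],0],
    [[0,0,-2],0],
  ],
)

```text
time_s: 10.45
eef_pos: [501.4, -298.6, 281.1]
tool_rot: [-3.141, 0.001, 0.169]
ft_force: [0.3, -0.9, -3.0]
grip_width: 0.166
grasp_force: 88.1
```

>>> move_arm(
  increments=[
    [[0,0,-2],0],
    [[0,0,-2],0],
    [[0,0,-2],0],
    [[0,0,-2],0],
    [[0,0,-2],0],
    [[0,0,-2],0],
    [[0,0,-2],0],
    [[0,0,-2],0],
    [[0,0,-2],0],
    [[0,0,0],0],
  ],
)

```text
time_s: 11.45
eef_pos: [501.7, -298.9, 299.8]
tool_rot: [3.141, -0.001, 0.169]
ft_force: [0.7, -0.9, -3.0]
grip_width: 0.176
grasp_force: 88.1
```

```bash
python3 - <<'E'
from h import *
from rig import status
import cv2
s=optics.read_camera("scene");t=optics.read_camera("top")
g=lambda im,x,y,w,h,k: cv2.resize(im[y:y+h,x:x+w],None,fx=k,fy=k,interpolation=cv2.INTER_CUBIC)
a=np.hstack([g(s,175,85,78,118,5),g(t,330,140,80,118,5)])
cv2.imwrite("pics/k.png",(255*(a/255.)**.7).astype(np.uint8))
x=status.observe();print(x["eef_pos"],x["tool_rot"],x["ft_force"],x["ft_torque"])
E
```

```text
[ 501.57950062 -298.74643578  299.36232388] [ 3.14146153e+00 -1.11841953e-04  1.68746355e-01] [ 0.06739553 -0.26678705 -3.29985555] [ 0.02522891  0.06202955 -0.05734969]
```

View pics/k.png

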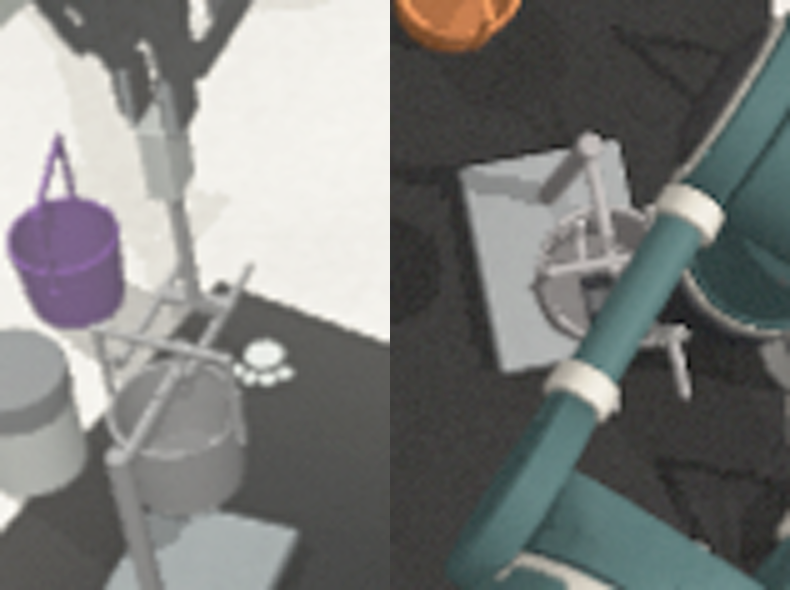

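>>> move_arm(
  increments=[
    [[0,0,-3],0],
    [[0,0,-4],0],
    [[0,0,-3],0],
    [[-1,0,0],0],
    [[-2,0,0],0],
    [[-4,0,0],0],
    [[-6,0,0],0],
    [[-8,0,0],0],
    [[-10,0,0],0],
    [[-11,0,0],0],
  ],
)

```text
time_s: 12.55
eef_pos: [459.1, -305.9, 309.2]
tool_rot: [-3.142, 0.0, 0.169]
ft_force: [-0.3, 0.4, -3.7]
grip_width: 0.172
grasp_force: 88.2
```

>>> move_arm(
  increments=[
    [[-12,0,0],0],
    [[-12,0,0],0],
    [[-12,0,0],0],
    [[-12,0,0],0],
    [[-11,0,0],0],
    [[-9,0,0],0],
    [[-7,0,0],0],
    [[-5,0,0],0],
    [[-3,0,0],0],
    [[-1,0,0],0],
  ],
)

```text
time_s: 13.55
eef_pos: [377.2, -320.0, 309.3]
tool_rot: [3.142, -0.0, 0.169]
ft_force: [-0.2, -0.6, -2.6]
grip_width: 0.173
grasp_force: 88.2
```

```bash
python3 - <<'E'
from rig import status
import numpy as np
x=status.observe();e=x["eef_pos"];y=x["tool_rot"][2];print(e,x["tool_rot"],x["ft_force"])
D=np.array([532.6,220.4])-e[:2];print(D@[np.cos(y),np.sin(y)],D@[np.sin(y),-np.cos(y)])
E
```

```text
[ 377.20840862 -319.9513338   309.33407396] [ 3.14151135e+00 -2.01157295e-04  1.68582705e-01] [-0.16937311 -0.57668116 -2.61417815]
243.851710659953 -506.6186473311828
```

>>> move_arm(
  increments=[
    [[1,-2,0],0],
    [[2,-4,0],0],
    [[3,-6,0],0],
    [[4,-8,0],0],
    [[5,-10,0],0],
    [[6,-12,0],0],
    [[7,-14,0],0],
    [[7.5,-16,0],0],
    [[7.5,-16,0],0],
    [[7.5,-16,0],0],
  ],
)

```text
time_s: 14.55
eef_pos: [409.9, -207.2, 309.4]
tool_rot: [-3.141, -0.0, 0.169]
ft_force: [0.4, -0.2, -3.1]
grip_width: 0.172
grasp_force: 88.3
```

>>> move_arm(
  increments=[
    [[8.7,-18,0],0],
    [[8.7,-18,0],0],
    [[8.7,-18,0],0],
    [[8.7,-18,0],0],
    [[8.7,-18,0],0],
    [[8.7,-18,0],0],
    [[8.7,-18,0],0],
    [[8.7,-18,0],0],
    [[8.7,-18,0],0],
    [[8.7,-18,0],0],
  ],
)

```text
time_s: 15.55
eef_pos: [465.0, -14.9, 309.4]
tool_rot: [-3.141, -0.0, 0.169]
ft_force: [1.1, -0.3, -2.9]
grip_width: 0.166
grasp_force: 88.4
```

>>> move_arm(
  increments=[
    [[8.7,-18,0],0],
    [[8.7,-18,0],0],
    [[8.7,-18,0],0],
    [[8.7,-18,0],0],
    [[8.7,-18,0],0],
    [[8.7,-18,0],0],
    [[7.7,-16,0],0],
    [[7.7,-16,0],0],
    [[6.7,-14,0],0],
    [[6.7,-14,0],0],
  ],
)

```text
time_s: 16.55
eef_pos: [516.6, 163.9, 309.3]
tool_rot: [-3.142, 0.0, 0.169]
ft_force: [-0.1, 0.0, -2.7]
grip_width: 0.173
grasp_force: 88.4
```

>>> move_arm(
  increments=[
    [[5.8,-12,0],0],
    [[5.3,-11,0],0],
    [[4.3,-9,0],0],
    [[3.4,-7,0],0],
    [[2.9,-6,0],0],
    [[1.9,-4,0],0],
    [[1.4,-3,0],0],
    [[0.5,-2,0],0],
    [[0,-1,0],0],
    [[0,0,0],0],
  ],
)

```text
time_s: 17.55
eef_pos: [532.6, 220.8, 309.3]
tool_rot: [3.142, 0.0, 0.169]
ft_force: [-0.0, 0.2, -2.9]
grip_width: 0.173
grasp_force: 88.4
```

```bash
python3 - <<'E'
from h import *
from rig import status
import cv2
s=optics.read_camera("scene");t=optics.read_camera("top")
g=lambda im,x,y,w,h,k: cv2.resize(im[y:y+h,x:x+w],None,fx=k,fy=k,interpolation=cv2.INTER_CUBIC)
a=np.hstack([g(s,310,130,110,170,3.5),g(t,150,100,110,170,3.5)])
cv2.imwrite("pics/m.png",(255*(a/255.)**.7).astype(np.uint8))
x=status.observe();print(x["eef_pos"],x["tool_rot"],x["ft_force"])
E
```

```text
[532.66270365 220.69035087 309.32122965] [ 3.14146178e+00 -1.75441363e-05  1.68536436e-01] [-0.3782765  -0.01151143 -3.28350124]
```

View pics/m.png

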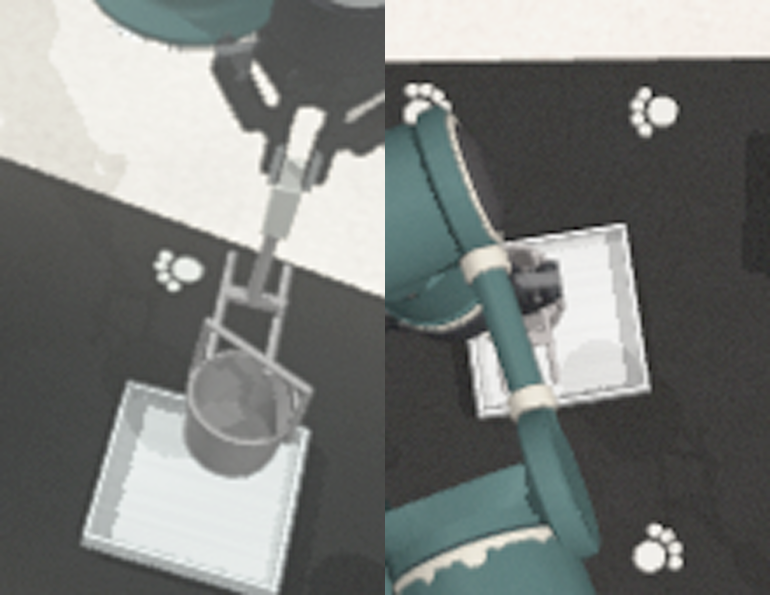

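```bash
cat >> h.py <<'E'
def inv(n,px,z): return least_squares(lambda q: proj(n,np.array([[q[0],q[1],z]]))[0]-px,[550,200]).x
def pc(u,v,c): return np.array([(u-c[3]+.5)/c[2]-.5+c[0],(v+.5)/c[2]-.5+c[1]])
E
python3 - <<'E'
from h import *
S=(310,130,3.5,0);T=(150,100,3.5,385)
e=np.array([532.6,220.7]);y=.1686
def show(nm,X): D=X-e; print(nm,np.round(X,1),"lifter",np.round([D@[np.cos(y),np.sin(y)],D@[-np.sin(y),np.cos(y)]],1))
for nm,u,v,z in [("bar-",208,322,207),("bar+",310,388,207),("rim c",240,397,155.7),("foot",234,452,95.7)]: show(nm,inv("scene",pc(u,v,S),z))
M=[(75,75,18),(75,-75,18),(-75,-75,18),(-75,75,18)]
fit([("top",M[1:],[pc(*p,T) for p in[(626,225),(648,390),(480,415)]]),("scene",[M[2],M[3],M[1],M[0]],[pc(*p,S) for p in[(130,382),(310,430),(85,543),(277,590)]])],[577,227,0,.17])
E
```

```text
bar- [570.6 200. ] lifter [ 34.  -26.8]
bar+ [591.3 280. ] lifter [67.8 48.6]
rim c [584.3 237.4] lifter [53.8  7.8]
foot [591.1 245.9] lifter [61.9 15. ]
[ 5.77848e+02  2.27306e+02 -4.16200e+00  1.49000e-01]
[[-0.4, -0.2], [0.3, -0.1], [0.0, 0.4], [-0.2, 0.0], [-0.1, 0.2], [-0.1, -1.9], [0.3, 1.0]]
```

The cup hangs on the lifter near lifter x 53, y 10, turned about -0.42 rad. The tray centre is at (578,227). I'll nudge by (-6,+10) in tool axes while lowering.

>>> move_arm(
  increments=[
    [[-1,1,2],0],
    [[-1,2,5],0],
    [[-1,2,8],0],
    [[-1,2,10],0],
    [[-1,2,12],0],
    [[-1,1,12],0],
    [[0,0,12],0],
    [[0,0,9],0],
    [[0,0,6],0],
    [[0,0,3],0],
  ],
)

```text
time_s: 18.65
eef_pos: [528.2, 210.0, 229.3]
tool_rot: [3.141, 0.001, 0.169]
ft_force: [0.5, -0.5, -2.4]
grip_width: 0.172
grasp_force: 88.4
```

>>> move_arm(
  increments=[
    [[0,0,2],0],
    [[0,0,2],0],
    [[0,0,2],0],
    [[0,0,2],0],
    [[0,0,1.5],0],
    [[0,0,1.5],0],
    [[0,0,1.5],0],
    [[0,0,1.5],0],
    [[0,0,1],0],
    [[0,0,0],0],
  ],
)

```text
time_s: 19.65
eef_pos: [528.6, 210.1, 215.4]
tool_rot: [-3.142, -0.0, 0.169]
ft_force: [0.8, 0.4, -1.8]
grip_width: 0.173
grasp_force: 88.7
```

```bash
python3 - <<'E'
from rig import status
x=status.observe();print(x["eef_pos"],x["tool_rot"],x["ft_force"],x["ft_torque"])
E
```

```text
[528.61032144 210.07782047 215.42101977] [-3.14153380e+00 -3.65710477e-04  1.68735616e-01] [ 0.78357773  0.41756263 -1.80527169] [ 0.01316711 -0.020836    0.01541628]
```

>>> move_arm(
  increments=[
    [[0,0,2],0],
    [[0,0,2],0],
    [[0,0,2],0],
    [[0,0,3],0],
    [[0,0,3],0],
    [[0,0,3],0],
    [[0,0,3],0],
    [[0,0,3],0],
    [[0,0,2],0],
    [[0,0,0],0],
  ],
)

```text
time_s: 20.65
eef_pos: [528.2, 209.9, 191.8]
tool_rot: [3.141, 0.001, 0.169]
ft_force: [0.0, -0.5, -2.0]
grip_width: 0.168
grasp_force: 88.7
```

```bash
python3 - <<'E'
from h import *
from rig import status
import cv2
x=status.observe();print(x["eef_pos"],x["ft_force"],x["ft_torque"])
s=optics.read_camera("scene"); cv2.imwrite("pics/n.png",s)
# numeric look at orientation: coarse gray map of the tray region
g=cv2.cvtColor(s,cv2.COLOR_BGR2GRAY)[225:300:2,334:402:2]
for r in g: print("".join("%3d"%(v//4) for v in r))
E
```

```text
[528.19838391 209.94877404 191.77562411] [ 0.02828119 -0.46007156 -1.99097645] [0.0188231  0.00409325 0.00497242]
 10 10 10 11 11 10 10 11 10 10 11 11 10 11 11 11 17 11 10 12 24 24 14 11 11 11 11 11 11 11 11 11 12 12
 10 10 10 10 11 10 10 10 10 10 10 10 10 11 11 16 30 11 10 21 25 17 10 11 11 11 11 11 11 11 11 11 11 12
 10 10 11 10 11 11 10 10 10 10 10 11 11 11 11 28 23 10 10 23 25 14 11 26 11 11 11 11 11 11 11 11 12 11
 10 10  9 10 10 10 11 11  9 10 10 10 11 10 10 40 19 10 12 23 25 11 16 40 12 11 10 11 11 11 11 11 11 11
 10  9 10 10 10 10 10 10 10 10  9 10 10 10 12 39 14 10 16 25 21 10 19 34 11 11 11 11 11 11 11 11 11 11
 10 10 10 10  9 10 10 10 10  9  9 10 10 10 17 39 32 20 23 25 15  9 31 27 11 10 11 11 11 11 11 11 11 11
 10 10 10 10  9  9  9 10  9 10 10  9  9 12 24 38 39 40 25 26 30 19 40 19 10 11 11 11 11 11 11 10 11 11
 10 10 10 10  9  9 31 32 21 13 10 10 13 39 41 22 20 25 25 26 28 30 40 19 10 10 11 11 11 11 11 11 11 11
 10 10 10 10 10  8 46 35 32 42 45 33 21 22 35 34 14 10 11 14 20 24 29 12 10 11 11 11 11 11 11 11 11 11
 10 10 10 10 10 16 43 28 36 34 30 37 29 44 33 33 40 24 10 1
[... 2227 characters left out ...]
7 41 55 54 48 54 55 55 55 55 56 56 56 46 40 39 40 40 40 41 40 32 37 11  8  8  8  8
 11 10  8  8 10 17 28 34 36 36 38 48 56 53 55 53 56 56 55 56 56 41 40 40 40 40 39 32 38  9  8  8  8  7
 10 10 10 10 10  8  8  8 13 24 33 34 35 37 43 55 51 51 55 55 56 56 46 40 40 41 35 30 32  8  8  8  8  8
 10 10 10 10 10 10 11 10  9  8  8 11 16 32 35 35 35 39 52 54 49 55 56 46 40 40 34 37 32  8  8  8  8  8
 11 10 10 11 10 10 10 10 10 10 10 10  8  7 10 15 26 33 34 35 36 44 56 51 49 41 32 52 22  7  8  8  8  8
 10 11 11 10 10 10 10 11 10 10 10 10 10 10 10  8  8  8 11 21 32 36 33 35 39 53 53 52 12  8  8  7  8  8
 10 10 10 10 10 10 10 10 10 10 10 10 10 10 10 10 10 10  9  8  8 10 16 28 33 33 34 38  8  7  7  8  8  9
```

```bash
python3 - <<'E'
from h import *
e=np.array([528.4,210.0]);y=.1687;t=np.array([578,227.3])
for nm,px,z in [("bar-",(359,240.5),116),("bar+",(386,257),116)]:
    X=inv("scene",np.array(px),z);D=X-e;print(nm,X,np.round([D@[np.cos(y),np.sin(y)],D@[-np.sin(y),np.cos(y)]],1))
# predicted outline of cup at tray: rim & foot extents for centre
th=np.linspace(0,2*np.pi,60)
for c in [(578,227),(578,232)]:
    for R,z in((40,64),(34,4)):
        p=proj("scene",np.c_[c[0]+R*np.cos(th),c[1]+R*np.sin(th),0*th+z]);print(c,z,p.min(0),p.max(0))
E
```

```text
bar- [572.24941907 187.62061983] [ 39.5 -29.4]
bar+ [588.0802342 266.5811009] [68.3 45.8]
(578, 227) 64 [354.43277781 245.57742512] [384.52679362 271.46262738]
(578, 227) 4 [353.87554481 258.6268892 ] [378.39650392 280.12195591]
(578, 232) 64 [356.17993507 246.27946746] [386.32287513 272.2308327 ]
(578, 232) 4 [355.55142033 259.31907652] [380.11059957 280.86685843]
```

>>> move_arm(
  increments=[
    [[0,-2,0],0],
    [[0,-3,0],0],
    [[0,-3,0],0],
    [[0,0,0],0],
    [[-3,0,0],0],
    [[-6,0,0],0],
    [[-9,0,0],0],
    [[-10,0,0],0],
    [[-10,0,0],0],
    [[-10,0,0],0],
  ],
)

```text
time_s: 21.7
eef_pos: [478.7, 209.6, 192.3]
tool_rot: [-3.142, 0.0, 0.169]
ft_force: [-0.2, 0.7, -1.1]
grip_width: 0.172
grasp_force: 88.7
```

>>> move_arm(
  increments=[
    [[-10,0,0],0],
    [[-10,0,0],0],
    [[-10,0,0],0],
    [[-10,0,0],0],
    [[-10,0,0],0],
    [[-8,0,0],0],
    [[-6,0,0],0],
    [[-3,0,0],0],
    [[0,0,0],0],
    [[0,0,0],0],
  ],
)

```text
time_s: 22.7
eef_pos: [414.1, 198.7, 192.4]
tool_rot: [-3.142, -0.0, 0.169]
ft_force: [-0.2, 1.1, -1.2]
grip_width: 0.175
grasp_force: 88.7
```

```bash
python3 - <<'E'
from h import *
from rig import status
import cv2
s=optics.read_camera("scene"); cv2.imwrite("pics/o.png",s)
x=status.observe();e=x["eef_pos"];y=x["tool_rot"][2];print(e,x["ft_force"])
d=cv2.absdiff(s,cv2.imread("pics/n.png")).max(2)[262:300,334:402]
print("diff in lower cup region",(d>40).sum(), d.max())
D=np.array([460,10])-e[:2];print(D@[np.cos(y),np.sin(y)],D@[np.sin(y),-np.cos(y)])
E
```

```text
[414.09742318 198.68364706 192.37551033] [ 1.08816068  0.42910746 -1.5345919 ]
diff in lower cup region 20 75
13.569761700049296 193.7122267551342
```

>>> move_arm(
  increments=[
    [[0,8,0],0],
    [[0,16,0],0],
    [[0,24,0],0],
    [[0,28,0],0],
    [[2,30,0],0],
    [[3,30,0],0],
    [[3,26,0],0],
    [[3,18,0],0],
    [[3,10,0],0],
    [[0,4,0],0],
  ],
)

```text
time_s: 23.75
eef_pos: [460.6, 8.7, 192.3]
tool_rot: [-3.142, -0.0, 0.167]
ft_force: [0.1, -0.0, -2.6]
grip_width: 0.173
grasp_force: 88.7
```

>>> move_arm(
  increments=[
    [[0,0,5],0],
    [[0,0,10],0],
    [[0,0,14],0],
    [[0,0,14],0],
    [[0,0,12],0],
    [[0,0,10],0],
    [[0,0,7],0],
    [[0,0,3],0],
    [[0,0,1],0],
    [[0,0,0],0],
  ],
)

```text
time_s: 24.75
eef_pos: [460.5, 9.7, 116.6]
tool_rot: [3.141, -0.001, 0.169]
ft_force: [-0.5, 0.0, -1.8]
grip_width: 0.174
grasp_force: 88.7
```

>>> move_arm(
  increments=[
    [[0,0,1],0],
    [[0,0,1],0],
    [[0,0,1],0],
    [[0,0,1],0],
    [[0,0,0.7],0],
    [[0,0,0.5],0],
    [[0,0,0.5],0],
    [[0,0,0],0],
    [[0,0,0],0],
    [[0,0,0],0],
  ],
)

```text
time_s: 25.75
eef_pos: [460.2, 9.6, 110.7]
tool_rot: [3.141, -0.0, 0.169]
ft_force: [-0.9, 0.4, -0.1]
grip_width: 0.175
grasp_force: 88.9
```

>>> move_arm(
  increments=[
    [[0,0,0],0],
    [[0,0,0],0],
    [[0,0,0],0],
    [[0,0,0],0],
    [[0,0,0],0],
    [[0,0,0],0],
    [[0,0,0],0],
    [[0,0,0],0],
    [[0,0,0],0],
    [[0,0,0],0],
  ],
  hand=0,
)

```text
time_s: 26.75
eef_pos: [460.1, 9.7, 110.6]
tool_rot: [3.142, 0.0, 0.169]
ft_force: [1.3, -0.2, 0.4]
grip_width: 1.0
grasp_force: 0.0
```

>>> move_arm(
  increments=[
    [[0,0,-5],0],
    [[0,0,-10],0],
    [[0,0,-20],0],
    [[0,0,-30],0],
    [[0,0,-30],0],
    [[0,0,-30],0],
    [[0,0,-20],0],
    [[0,0,-10],0],
    [[0,0,0],0],
    [[0,0,0],0],
  ],
)

```text
time_s: 27.75
eef_pos: [459.7, 9.7, 264.9]
tool_rot: [-3.141, 0.001, 0.169]
ft_force: [0.8, 0.1, -0.1]
grip_width: 1.0
grasp_force: 0.0
```

```bash
python3 - <<'E'
from h import *
from rig import status
import cv2
s=optics.read_camera("scene"); cv2.imwrite("pics/p.png",s)
x=status.observe();print(x["eef_pos"],x["ft_force"])
d=cv2.absdiff(s,cv2.imread("pics/o.png")).max(2)[240:300,334:402];print("cup change",(d>40).sum())
e=[460.2,9.6,0];y=.169
for a,b,z in [(69,20,16),(69,-20,16),(-38,20,3),(-38,-20,3),(15,9,140),(15,-9,140),(15,9,90)]: print((a,b,z),tp("scene",e,y,a,b,z))
g=cv2.cvtColor(s,cv2.COLOR_BGR2GRAY)[178:240:2,288:336:2]
for r in g: print("".join("%3d"%(v//4) for v in r))
E
```

```text
[459.30135888   9.74545854 264.25337022] [-0.04175295 -0.61370004  0.70161019]
cup change 3
(69, 20, 16) [313.7 228. ]
(69, -20, 16) [300.8 224.8]
(-38, 20, 3) [322.3 203.6]
(-38, -20, 3) [310.  200.7]
(15, 9, 140) [317. 187.]
(15, -9, 140) [310.9 185.6]
(15, 9, 90) [316.1 198.1]
 56 57 56 31 55 17 13 14 14 14 14 14 14 14 13 18 28 56 58 59 58 58 58 58
 57 57 45 41 57 20 13 14 14 14 14 14 19 57 50 32 13 14 20 44 57 58 58 57
 22 21 32 57 26 13 13 14 13 13 14 13 29 57 56 48 15 14 14 13 14 26 44 58
 13 12 16 30 13 13 13 13 13 14 13 13 53 56 56 36 14 14 14 14 14 14 14 18
 12 13 12 13 13 13 12 12 13 13 13 18 53 56 55 30 14 14 14 14 14 14 14 15
 13 12 12 13 12 12 12 12 12 12 13 16 36 36 38 25 13 14 14 14 14 14 14 14
 13 12 12 12 12 12 12 12 12 12 13 22 36 36 37 25 13 14 14 14 14 13 14 14
 12 12 12 12 12 12 12 12 12 12 12 21 35 35 35 19 13 14 14 13 14 14 14 14
 12 12 12 12 12 12 12 12 12 12 12 19 35 35 33 15 13 13 13 13 14 13 14 13
 11 12 12 12 12 12 12 12 12 12 12 23 34 36 27 13 13 13 13 13 13 13 13 13
 11 11 12 12 12 11 12 11 12 12 12 12 19 28 16 12 12 13 13 13 13 13 13 13
 11 11 11 11 12 
[... 743 characters left out ...]
0 10 10 10 10 33 19 10 10  9  9 11 11 11 11
 10 10 10 10 10  9 10 39 13  9 10 10 10 12 37 12 10 11 11 10  8 10 11 11
  9 10 10 10  9 10 19 33  8 10 10 10 10 17 29  9 10 10 10 11 10 10  9 10
  9  9  9 10 10  9 16 14  9 10 10  9 10 32 19  9 10 10 10 10 10 11  9 10
 10  9  9  9  9 10  9  9  8  9 10 10 16 41 12 10 10 10 10 10 10 10 11 11
  9  9  9  9  9 10  9 10  8  9 10  9 10 11  9 10 10 10 11 10 11 10 11 11
  9 10  9 10 10 10 10  9  9 10 10  9 10 10  9 10 10 10 10 11 11 10 11 10
  9  9  9  9  9 10 10  9  9 10 10 10 10 10 10  9  9 10 10 10 10 10 10 10
  9  9 10  9  9  9  9  9  9 10  9  9 10 10 10 10 10 10 10 10 10 10 10 10
  9  9  9  9  9  9  9 10  9  9  9 10 10 10 10 10 10 10 10 10 10 11 10 10
```

The lifter stands upright where predicted, with its prong tips at (313,228) and (301,225). The cup hasn't moved in the tray, so I'm handing the job in.

```bash
python3 -c "
from rig import r
print(r.job_done())"
```

```text
the job is handed in; nothing more can be done
None
```

I've handed the job in at about 28 s: by my last camera check the steel cup stands upright in the tray, the lifter stands on its prongs clear of tray and stand, and my moves kept clear of the pump bottle, jar and terminal (not re-measured); no verdict came back.

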